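Torch back into the counter cup

TASK

The shop's yellow torch has been left out on the service counter: pick it up and stand it, lamp head down as it is now, in the red cup. Set it down on the bottom of the cup before you let go rather than dropping it in, leave the cup standing, and leave the blue and white torches standing where they are.

Things in the scene. Friction and masses are not known exactly. Their poses are not given: they have to be found in the camera images.
- torch_yellow_center (a point): Yellow pocket torch, 160 mm tall, 0.1 to 0.2 kg, standing on its black lamp head (34 mm diameter, lowest 28 mm, tapering to 40 mm). Above it a plain yellow barrel, 24 mm diameter, to the flat top. This point: centre of the axis, 80 mm above the foot; z up to the top. Grip the barrel within 50 mm of the top, best 40 mm above this point (lower, its top hits the gripper's palm and the fingers the cup's rim).
- torch_blue_center (a point): Bystander: a torch of the same shape and size with a blue barrel, standing on its black lamp head. This point: its centre, 80 mm above its foot; z up to the top.
- torch_white_center (a point): Bystander: a torch of the same shape and size with a white barrel, standing on its black lamp head. This point: its centre, 80 mm above its foot; z up to the top.
- cup: Red, empty, straight-sided round steel cup, open on top, loose on the counter, 0.6 kg: 85 mm tall, 66 mm outer and 56 mm inner diameter, floor 5 mm thick (80 mm deep inside). Origin: centre of its underside; z up. Cup and torches stand in a loose row from left to right before the robot, at least 130 mm from centre to centre.
Mind the look-alikes: they are no part of the job. Leave any green, pink or turquoise look-alike of the part that bears torch_yellow_center alone.

How it is judged:
By the outcome, as a careful person would: the job done as asked, in the order asked, and still so for the second after the job is handed in, with the robot touching nothing.
It also fails if it takes over 42 s, if anything falls off the work surface, if the arm or the gripper's body presses on something with over 40 N, if the wrist force passes 120 N, or if a joint passes its speed limit or range.

ROBOT

A 6-joint arm with a two-finger parallel gripper is mounted at the origin on the work surface. World frame = base frame: x ahead of the robot, y to its left, z up, the work surface at z = 0. Lengths are in mm, angles in rad, forces in N, time in s.
With the tool pointing down it reaches from about 275 to 1000 mm from the base axis. Payload 8.4 kg.
Tool frame: the origin (TCP) lies at the very end of the fingers, on their centre line; the grasp point (between the pads) lies behind it (r.grip_point_offset is the x of the grasp point in the tool frame, in mm); x points along the fingers, z is the direction in which the jaws open and shut, and the axes are right-handed (so a half turn about x gives the same grasp; the last joint's range is limited). The gripper opens to 85 mm and grips with 20 to 120 N. Pads are 22 mm wide; open, the fingers measure 114 mm over their backs; the gripper's body (76 mm by 85 mm) begins 54 mm behind the grasp point. The pads swing forward as they close: fully open they stand 13 mm farther back than shut.
Start: joints at [-1.105, 0.353, 1.633, -0, 1.155, -0.002], TCP at [281.826, -557.855, 231.281] pointing down, gripper open.
Joint ranges: [-2.63, 2.63], [-0.92, 2.1], [0.06, 2.66], [-1.3, 4.44], [0, 2.69], [-3.02, 3.02]. Speed limits (rad/s): [2.22, 2.22, 2.79, 3.14, 3.14, 3.14].

INTERFACE

Orientations are given as [roll, pitch, yaw] about the fixed x, y, z axes, in that order (R = Rz(yaw) Ry(pitch) Rx(roll)).
In Python, from rig import r, vision, order gives the robot as it stands. The module is installed in compiled form; this text tells all that it offers.
- The arm moves only by the tool step_arm, never from a script. Its argument "rows" is a list of rows, each a list of 7 numbers: the shift along the world's x, y, z in mm, then the turn, a rotation vector about the world's x, y, z in rad, then the finger opening in mm, from 0 to 85.4. A call has exactly 8 rows; each row is the pose to reach, as a shift and turn from the pose measured when the call began; what a row does not reach only later rows make up. A row lasts 1/8 s, in which the tool goes at most 62.5 mm and 10.7 degrees, less where a joint would pass 70% of its speed; a pose out of reach is approached as far as the arm can. A call with a gripper value outside its range is refused whole. The fingers move at their own pace and stop on an object; "force" is the grip in N (left out, the last holds). Time passes only in rows, so rows that repeat a pose let the fingers close, or fill a call up. It gives the time, the measured TCP pose, the force and the opening at its end, in the units of the state.
- r.sense(): the state, without advancing time (a new reading comes with each control period).
- vision.grab_frame(name): name is "scene" or "side" or "wrist"; returns (picture, depth): 420x560x3 uint8, red, green, blue; 420x560 float32, mm along the optical axis (not along the pixel's ray), 0 where there is no reading.
- vision.camera_info(name): a dict with "K" (3x3 intrinsics, pixels), "origin" and "attitude" of the camera in the world; the wrist camera has in their place "tool_from_camera" (4x4, takes a point from camera to tool coordinates, whose origin is the TCP and whose axes are the tool frame's). Camera axes: x right, y down, z forward; pixel columns grow to the right and rows downward; lengths in mm; the calibration is good to about 2 mm. A picture is of the moment at which its call begins: read the wrist's pose just before it. camera_info takes no time and is no camera call.
- order.sign_off(): hands the job in, once; it reports no verdict.
The state is a dict: "clock": time; "qpos": joint angles; "qvel": joint speeds; "joint_efforts": joint torques, N m; "eef_pos": TCP position; "tcp_rot": TCP orientation; "contact_force": force on the tool from outside, world axes, zero at the start; "wrist_torque": the same for the moment, N m; "opening": opening from 0.0 (shut) to 1.0 (fully open).
Only numpy, scipy, OpenCV 4.12 (cv2) and the standard library are available. Lean on these libraries where they do the work, as an engineer would, in place of code of your own. Each camera call takes 0.05 s, during which the arm holds its last target.

## Working session

There is one attempt and no reset: what is moved stays moved. The work goes in short steps, Python scripts to look and compute and a tool call to move; the robot and the scene stay as the last step left them, time stands still between calls to the robot, and variables do not carry over. Pictures are saved under pics/ and viewed, and the job is handed in when it is done.

Besides the shell and the picture viewer there is one more tool, called as name(argument=value, ...) on one line, values as JSON. step_arm: Moves the arm, as the interface text tells. Its arguments: {"type":"object","properties":{"rows":{"type":"array"},"force":{"type":"number"}},"required":["rows"]}

```bash
mkdir -p pics
python3 - <<'E'
from rig import r, vision
import cv2, numpy as np, pickle
s=r.sense(); print(s, r.grip_point_offset)
d={}
for n in ["scene","side"]:
    p,z=vision.grab_frame(n); i=vision.camera_info(n); d[n]=(p,z,i); print(n,i)
    cv2.imwrite(f"pics/{n}0.png",p[:,:,::-1])
pickle.dump(d,open("d0.pkl","wb"))
E
```

```text
{'clock': 0.0, 'qpos': array([-1.10537042e+00,  3.53665818e-01,  1.63413573e+00, -1.74237869e-05,
        1.15519912e+00, -2.38215469e-03]), 'qvel': array([-1.43516865e-04,  8.16545778e-05, -9.40822062e-04,  1.49207654e-03,
        6.26890718e-04, -5.47046446e-04]), 'joint_efforts': array([ 1.03979779e-03, -6.05249262e+01, -3.42070019e+01, -9.17054354e-05,
        9.27429210e-03, -3.37292168e-07]), 'eef_pos': array([ 281.62239987, -557.41957658,  230.54996249]), 'tcp_rot': array([-3.13266102,  1.56938822,  2.04754307]), 'contact_force': array([-1.13751954, -0.07091524, -0.0688607 ]), 'wrist_torque': array([ 0.01005289, -0.0040901 ,  0.04359534]), 'opening': 0.9984590618411793} -18.700000000000003
scene {'K': array([[413.4209853 ,   0.        , 283.83109748],
       [  0.        , 413.4209853 , 213.77817038],
       [  0.        ,   0.        ,   1.        ]]), 'origin': array([ 760.94560693, -385.29292864,  677.61610401]), 'attitude': array([-2.45910335,  0.01050467,  0.53928719])}
side {'K': array([[514.49746451,   0.        , 287.42229182],
       [  0.        , 514.49746451, 215.10942281],
       [  0.        ,   0.        ,   1.        ]]), 'origin': array([158.51265491, 666.03660863, 907.53782712]), 'attitude': array([-2.4083243 ,  0.01655044, -2.62113232])}
```

View pics/scene0.png

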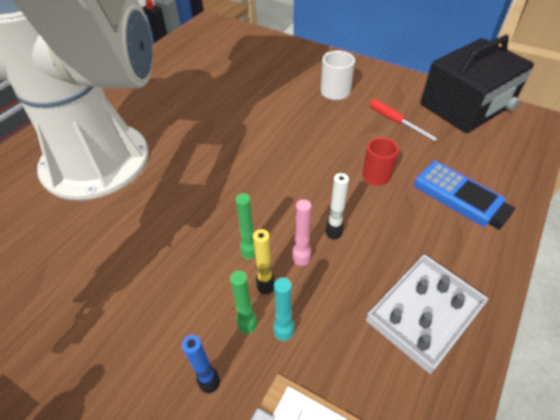

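View pics/side0.png

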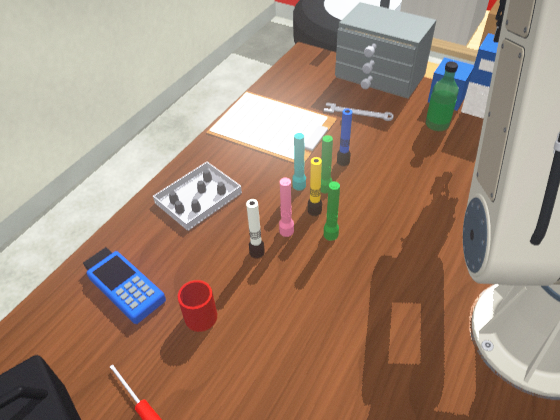

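The scene view shows the yellow torch at about (263,262). Look-alikes surround it: green at (246,225) and (243,302), pink at (303,232), turquoise at (284,308). The blue bystander is at (200,363), the white at (337,205), and the red cup at (380,161). Only the yellow one with the black head fits the description. Next I'll measure all of them in both views.

```bash
cat > h.py <<'E'
import numpy as np, cv2
from scipy.spatial.transform import Rotation as Ro
def cam(i): return Ro.from_euler('xyz',i['attitude']).as_matrix(), np.array(i['origin'])
def ray(i,u,v,z):
    R,o=cam(i); d=R@np.linalg.inv(i['K'])@np.array([u,v,1.]); return o+d*(z-o[2])/d[2]
def cloud(z,i):
    R,o=cam(i); v,u=np.mgrid[:z.shape[0],:z.shape[1]]
    K=i['K']; P=np.stack([(u-K[0,2])/K[0,0]*z,(v-K[1,2])/K[1,1]*z,z],-1)
    return P@R.T+o
H={'yellow':(22,34,120,90),'green':(50,75,110,50),'turq':(83,97,120,80),'pink':(150,174,60,130),'blue':(106,125,140,60),'red':(0,5,170,70)}
def mask(p,c):
    h=cv2.cvtColor(p,cv2.COLOR_RGB2HSV)
    if c=='white': m=((h[...,1]<40)&(h[...,2]>150))
    else:
        a,b,s,v=H[c]; m=(h[...,0]>=a)&(h[...,0]<=b)&(h[...,1]>s)&(h[...,2]>v)
    return m.astype(np.uint8)
E
python3 - <<'E'
import pickle; from h import *
d=pickle.load(open("d0.pkl","rb"))
for n,(p,z,i) in d.items():
    C=cloud(z,i); print(n,'table z',np.median(C[...,2][z>0]))
    for c in list(H)+['white']:
        m=mask(p,c); k,l,st,ce=cv2.connectedComponentsWithStats(m)
        for j in range(1,k):
            if st[j,4]<120 or st[j,4]>3000: continue
            q=(l==j)&(z>0); P=C[q]
            if len(P)==0: continue
            zm=np.percentile(P[:,2],97); 
            if zm<60 or zm>260: continue
            ax=P[(P[:,2]>60)&(P[:,2]<150)]
            T=P[P[:,2]>zm-6]
            print(c,ce[j].round(),st[j,4],'zmax',zm.round(),'top',T.mean(0).round(1),'body',ax.mean(0).round(1) if len(ax) else None)
E
```

```text
scene table z 0.5506842814147035
yellow [262. 255.] 730 zmax 161.0 top [531.6 -83.6 160.1] body [536.  -89.3 108. ]
green [245. 226.] 712 zmax 162.0 top [465.3 -36.  160.1] body [469.3 -41.1 107.2]
green [243. 303.] 877 zmax 162.0 top [ 545.5 -162.8  160.4] body [ 550.4 -168.2  107.5]
turq [283. 309.] 904 zmax 162.0 top [ 605.2 -140.9  160.2] body [ 609.9 -147.1  107.4]
pink [302. 233.] 909 zmax 161.0 top [558.3   3.9 159.9] body [561.5  -2.5 106.4]
blue [198. 360.] 704 zmax 162.0 top [ 549.4 -273.8  160.1] body [ 555.7 -277.2  108.3]
red [380. 161.] 1264 zmax 85.0 top [597.5 282.8  83.5] body [596.5 283.6  74.8]
white [337.  74.] 1416 zmax 95.0 top [366.8 535.1  93. ] body [368.1 532.8  79.8]
white [338. 198.] 678 zmax 161.0 top [584.8  89.5 159.5] body [587.1  83.2 108.1]
side table z -1.3888151281943237
yellow [315. 180.] 436 zmax 159.0 top [528.2 -77.3 157.8] body [525.1 -71.9 107.5]
green [441. 107.] 792 zmax 123.0 top [ 377.4 -510.6  122.5] body [ 377.8 -510.8   93.4]
green [331. 209.] 728 zmax 160.0 top [460.9 -29.3 158.4] body [458.2 -22.5 106.2]
pink [286. 211.] 573 zmax 155.0 top [551.4  15.8 154.5] body [551.2  16.  106.5]
blue [469.  69.] 1371 zmax 200.0 top [ 323.7 -655.   199.4] body [ 367.  -646.9  102.8]
red [199. 306.] 1389 zmax 84.0 top [590.2 291.6  82.4] body [587.9 290.7  75.7]
white [253. 216.] 344 zmax 160.0 top [581.8  96.1 157.8] body [577.5 101.4 116.8]
```

Run:
```python
import pickle; from h import *
from scipy.optimize import least_squares
from rig import r
d=pickle.load(open("d0.pkl","rb"))
s=r.sense(); R=Ro.from_euler('xyz',s['tcp_rot']).as_matrix(); print('tool axes',R.round(3))
for n,(p,z,i) in d.items():
    R,o=cam(i)
    m=mask(p,'red'); k,l,st,ce=cv2.connectedComponentsWithStats(m)
    js=[j for j in range(1,k) if 1000<st[j,4]<2000]
    C=cloud(z,i)
    for j in js:
        P=C[(l==j)&(z>0)]; P=P[(P[:,2]>79)&(P[:,2]<90)]
        f=least_squares(lambda x:np.hypot(P[:,0]-x[0],P[:,1]-x[1])-30.5,P[:,:2].mean(0),loss='soft_l1')
        print(n,'cup rim',f.x.round(1),len(P),np.abs(f.fun).mean().round(1))
        # ellipse of hull top at z=85: outline points rayed
        c=max(cv2.findContours((l==j).astype(np.uint8),cv2.RETR_EXTERNAL,cv2.CHAIN_APPROX_NONE)[0],key=len)[:,0]
        Q=np.array([ray(i,u,v,85) for u,v in c])[:,:2]
        # far side of the rim (away from camera) = true rim outline
        dirn=(f.x-o[:2])/np.linalg.norm(f.x-o[:2]); W=Q[(Q-f.x)@dirn>0]; W=W[np.hypot(*(W-f.x).T)<45]
        g=least_squares(lambda x:np.hypot(W[:,0]-x[0],W[:,1]-x[1])-33,f.x,loss='soft_l1'); print('  contour',g.x.round(1),np.abs(g.fun).mean().round(1))
    # yellow top by ray: contour of the top
    m=mask(p,'yellow'); C2=C[(m>0)&(z>0)]; 
    P=C2[(C2[:,2]>70)&(C2[:,2]<150)]
    P=P[np.hypot(P[:,0]-530,P[:,1]+81)<30]
    f=least_squares(lambda x:np.hypot(P[:,0]-x[0],P[:,1]-x[1])-12,[530,-81],loss='soft_l1'); print(n,'yellow',f.x.round(1),len(P),np.abs(f.fun).mean().round(1))
p=d['scene'][0][180:360,180:340]; q=d['side'][0][120:260,250:370]
a=cv2.resize(p,(400,450),interpolation=2); b=cv2.resize(q,(386,450),interpolation=2)
cv2.imwrite('pics/crop1.png',np.hstack([a,b])[:,:,::-1])
```

```text
tool axes [[-0.001  0.893  0.451]
 [ 0.001  0.451 -0.893]
 [-1.    -0.    -0.001]]
scene cup rim [594.8 285.3] 215 1.4
  contour [596.3 282.6] 1.1
scene yellow [530.2 -81.7] 380 0.4
side cup rim [592.9 290.5] 257 1.3
  contour [592.1 290.6] 0.7
side yellow [529.9 -80.3] 258 1.0
```

View pics/crop1.png

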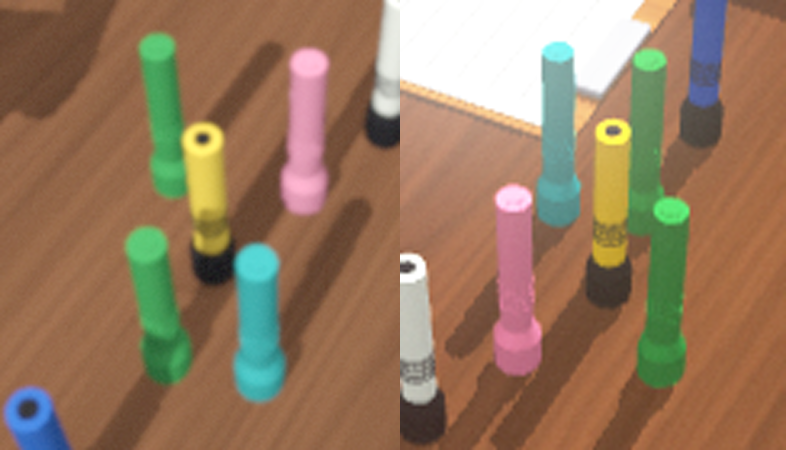

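The crop confirms the target: the only yellow barrel with a black head, in the middle of the group. It measures (530,-81), and the two views agree to 1.5 mm. The cup is at about (594,287). I'll turn the jaw axis to about 18° from x, which passes between the look-alikes.

step_arm(rows=[[20,40,10,0,0,0.15,85],[45,90,20,0,0,0.3,85],[75,140,30,0,0,0.45,85],[100,190,40,0,0,0.6,85],[125,240,40,0,0,0.75,85],[150,290,40,0,0,0.9,85],[175,340,40,0,0,1.05,85],[200,390,40,0,0,1.2,85]], force=40)

```text
clock: 1.1
eef_pos: [482.1, -165.7, 270.5]
tcp_rot: [-3.107, 1.569, -3.005]
contact_force: [0.8, -1.0, 0.9]
opening: 0.995
```

step_arm(rows=[[12,21,0,0,0,0.06,85],[24,42,0,0,0,0.12,85],[36,63,0,0,0,0.18,85],[48,85,0,0,0,0.22,85],[48,85,0,0,0,0.22,85],[48,85,0,0,0,0.22,85],[48,85,0,0,0,0.22,85],[48,85,0,0,0,0.22,85]])

```text
clock: 2.1
eef_pos: [529.8, -81.3, 270.6]
tcp_rot: [-3.079, 1.569, -2.758]
contact_force: [1.2, -0.5, -1.2]
opening: 0.995
```

Run:
```python
import pickle; from h import *
from rig import r, vision
from scipy.optimize import least_squares
s=r.sense(); R=Ro.from_euler('xyz',s['tcp_rot']).as_matrix(); print(s['eef_pos'],R.round(3))
p,z=vision.grab_frame('wrist'); i=vision.camera_info('wrist'); cv2.imwrite('pics/w1.png',p[:,:,::-1])
T=np.array(i['tool_from_camera']); print(T.round(2))
K=i['K'];v,u=np.mgrid[:420,:560];P=np.stack([(u-K[0,2])/K[0,0]*z,(v-K[1,2])/K[1,1]*z,z],-1)
C=(P@T[:3,:3].T+T[:3,3])@R.T+s['eef_pos']
for c in ['yellow','green','pink','turq']:
    m=mask(p,c)>0; Q=C[m&(z>0)]; Q=Q[(Q[:,2]>153)&(Q[:,2]<168)]
    if len(Q)>20: print(c,len(Q),Q.mean(0).round(1),Q.min(0).round(),Q.max(0).round())
```

```text
[529.77179206 -81.30459653 270.56666475] [[-0.001 -0.315  0.949]
 [-0.001  0.949  0.315]
 [-1.    -0.    -0.001]]
[[   0.     -0.27    0.96 -141.29]
 [   0.     -0.96   -0.27   67.62]
 [   1.      0.     -0.     -0.54]
 [   0.      0.      0.      1.  ]]
yellow 527 [530.4 -79.6 158.4] [452. -92. 153.] [543. -30. 161.]
green 1409 [497.  -84.8 158.7] [ 452. -172.  153.] [555. -21. 161.]
pink 833 [556.8   6.9 158.8] [546.  -5. 153.] [569.  18. 162.]
turq 587 [ 603.6 -136.3  158.3] [ 593. -149.  153.] [ 616. -126.  161.]
```

View pics/w1.png

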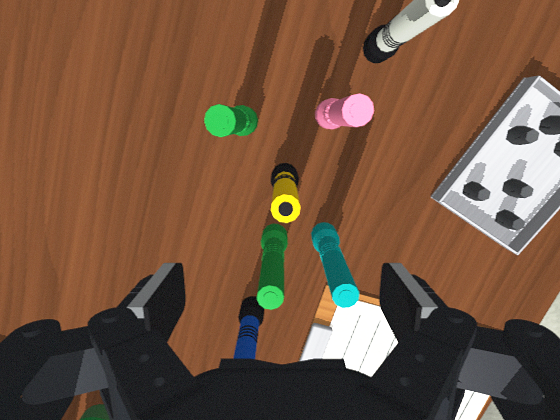

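The wrist view shows the yellow top at (285,208), centred between the fingers. It measures about (531,-80.5,160), with the neighbours off the jaw line. Descending.

step_arm(rows=[[0,0,-25,0,0,0,85],[1,0,-50,0,0,0,85],[1,0,-75,0,0,0,85],[1,0,-100,0,0,0,85],[1,0,-125,0,0,0,85],[1,0,-145,0,0,0,85],[1,0,-160,0,0,0,85],[1,0,-168,0,0,0,85]])

```text
clock: 3.15
eef_pos: [530.7, -81.3, 101.9]
tcp_rot: [3.055, 1.569, -2.907]
contact_force: [-0.2, -0.3, 0.1]
opening: 0.994
```

step_arm(rows=[[0,0,0,0,0,0,60],[0,0,0,0,0,0,40],[0,0,0,0,0,0,30],[0,0,0,0,0,0,15],[0,0,0,0,0,0,15],[0,0,0,0,0,0,15],[0,0,0,0,0,0,15],[0,0,0,0,0,0,15]], force=40)

```text
clock: 4.15
eef_pos: [531.4, -81.4, 102.6]
tcp_rot: [-2.3, 1.57, -1.979]
contact_force: [1.5, 1.3, 5.9]
opening: 0.275
```

Run:
```python
from rig import r, vision
import cv2,numpy as np
print(r.sense()['eef_pos'],r.sense()['opening']*85.4)
a=vision.grab_frame('scene')[0];b=vision.grab_frame('side')[0]
cv2.imwrite('pics/g1.png',np.hstack([cv2.resize(a[130:400,130:410],(400,386)),cv2.resize(b[80:280,200:400],(400,386))])[:,:,::-1])
```

```text
[531.40221728 -81.36432281 102.57188946] 23.443490823706668
```

View pics/g1.png

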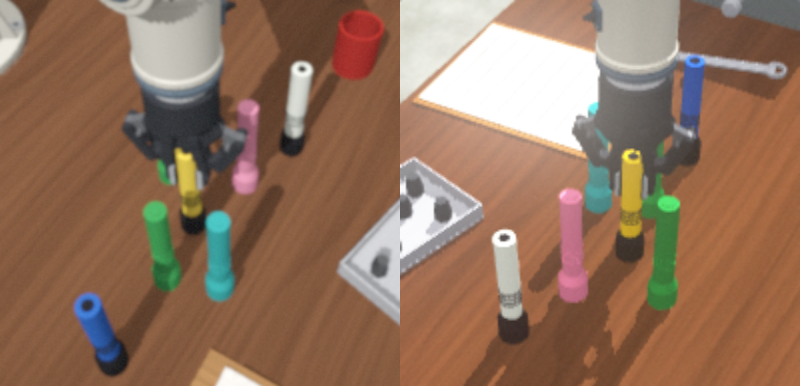

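Both views show the fingers closed on the yellow barrel (opening about 23.4 mm for a 24 mm barrel), with every neighbour upright. Lifting.

step_arm(rows=[[0,0,10,0,0,0,15],[0,0,30,0,0,0,15],[0,0,60,0,0,0,15],[0,0,90,0,0,0,15],[0,0,120,0,0,0,15],[0,0,150,0,0,0,15],[0,0,180,0,0,0,15],[0,0,200,0,0,0,15]], force=50)

```text
clock: 5.25
eef_pos: [531.1, -81.4, 304.2]
tcp_rot: [-1.658, 1.57, -1.338]
contact_force: [0.4, -0.3, -1.7]
opening: 0.27
```

step_arm(rows=[[3,20,0,0,0,0,15],[10,60,0,0,0,0,15],[20,110,0,0,0,0,15],[29,165,0,0,0,0,15],[38,220,0,0,0,0,15],[47,275,0,0,0,0,15],[56,325,0,0,0,0,15],[60,350,0,0,0,0,15]])

```text
clock: 6.25
eef_pos: [590.6, 270.8, 303.9]
tcp_rot: [-2.589, 1.569, -2.266]
contact_force: [0.2, -0.3, -1.8]
opening: 0.272
```

step_arm(rows=[[3,19,0,0,0,0,15],[3,19,0,0,0,0,15],[3,19,0,0,0,0,15],[3,19,0,0,0,0,15],[3,19,0,0,0,0,15],[3,19,0,0,0,0,15],[3,19,0,0,0,0,15],[3,19,0,0,0,0,15]])

```text
clock: 7.25
eef_pos: [593.6, 289.8, 303.9]
tcp_rot: [-2.578, 1.569, -2.255]
contact_force: [1.4, 0.0, -1.6]
opening: 0.269
```

```bash
cat > look.py <<'E'
import sys,pickle; from h import *
from rig import r, vision
s=r.sense(); R=Ro.from_euler('xyz',s['tcp_rot']).as_matrix(); print(s['eef_pos'],R[:,0].round(4),R[:,2].round(3),s['opening']*85.4,s['contact_force'])
out=[];d={}
for n in ['scene','side','wrist']:
    p,z=vision.grab_frame(n); i=vision.camera_info(n); d[n]=(p,z,i,s); out.append(cv2.resize(p,(400,300)))
out.append(np.zeros_like(out[0]))
cv2.imwrite(f'pics/{sys.argv[1]}.png',np.vstack([np.hstack(out[:2]),np.hstack(out[2:])])[:,:,::-1]); pickle.dump(d,open(sys.argv[1]+'.pkl','wb'))
E
python3 look.py m1
```

```text
[593.59766846 289.80014162 303.91593075] [-8.e-04 -1.e-03 -1.e+00] [ 0.948  0.317 -0.001] 22.99480710078017 [ 1.38127924  0.00625526 -1.63886636]
```

View pics/m1.png

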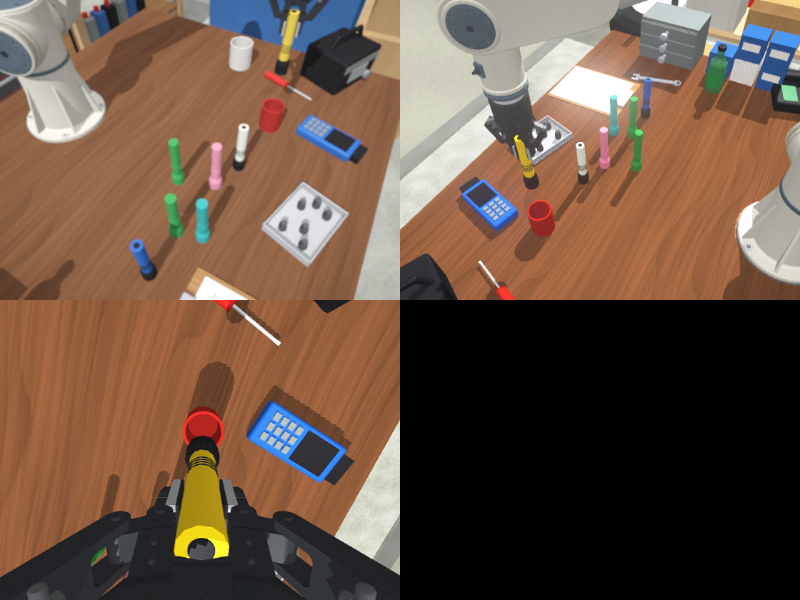

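The torch hangs upright above the cup. In the wrist tile the cup is at about (203,429), partly hidden by the head. Before lowering I'll check the torch's tilt and its offset from the cup.

```bash
cat > meas.py <<'E'
import sys,pickle; from h import *
from scipy.optimize import least_squares
d=pickle.load(open(sys.argv[1]+'.pkl','rb'))
for n in ['scene','side','wrist']:
    p,z,i,s=d[n]
    if n!='wrist': C=cloud(z,i)
    else:
        T=np.array(i['tool_from_camera']);K=i['K'];v,u=np.mgrid[:420,:560];P=np.stack([(u-K[0,2])/K[0,0]*z,(v-K[1,2])/K[1,1]*z,z],-1)
        R=Ro.from_euler('xyz',s['tcp_rot']).as_matrix(); C=(P@T[:3,:3].T+T[:3,3])@R.T+s['eef_pos']
    e=s['eef_pos']
    m=(mask(p,'yellow')>0)&(z>0); Q=C[m]; Q=Q[np.hypot(*(Q[:,:2]-e[:2]).T)<40]
    if len(Q)>40:
        f=least_squares(lambda x:np.hypot(Q[:,0]-x[0]-x[2]*(Q[:,2]-e[2])/100,Q[:,1]-x[1]-x[3]*(Q[:,2]-e[2])/100)-12,[e[0],e[1],0,0],loss='soft_l1')
        print(n,'yellow axis at tcp z',f.x[:2].round(1),'tilt mm/100',f.x[2:].round(1),'z',np.percentile(Q[:,2],[2,98]).round(),np.abs(f.fun).mean().round(1))
    m=(mask(p,'red')>0)&(z>0); Q=C[m]; Q=Q[(np.hypot(*(Q[:,:2]-[594,287]).T)<60)&(Q[:,2]>79)&(Q[:,2]<92)]
    if len(Q)>20:
        f=least_squares(lambda x:np.hypot(Q[:,0]-x[0],Q[:,1]-x[1])-30.5,Q[:,:2].mean(0),loss='soft_l1'); print(n,'cup',f.x.round(1),len(Q),np.abs(f.fun).mean().round(1))
E
python3 meas.py m1
```

```text
scene yellow axis at tcp z [591.6 289.3] tilt mm/100 [-0.3  0.3] z [241. 362.] 1.0
scene cup [594.9 285.5] 216 1.2
side yellow axis at tcp z [591.3 290.4] tilt mm/100 [-1.4 -0.9] z [242. 361.] 0.9
side cup [592.7 290.5] 268 1.4
wrist yellow axis at tcp z [592.8 289.8] tilt mm/100 [ 0.2 -0.9] z [249. 361.] 0.9
wrist cup [594.9 289. ] 564 1.3
```

Averaged over the three views, the cup is offset from the torch by about (+2,-1.5) mm, against a fit margin of 8 mm. The torch's top is at 361, so its foot is at about 201 and needs roughly 196 mm down to the cup floor. I'll lower it to just above the floor first.

step_arm(rows=[[2,-1,0,0,0,0,15],[2,-1,-25,0,0,0,15],[2,-1,-50,0,0,0,15],[2,-1,-75,0,0,0,15],[2,-1,-95,0,0,0,15],[2,-1,-105,0,0,0,15],[2,-1,-105,0,0,0,15],[2,-1,-105,0,0,0,15]])

```text
clock: 8.4
eef_pos: [596.2, 289.1, 199.8]
tcp_rot: [-1.199, 1.57, -0.876]
contact_force: [-0.1, 0.2, -1.4]
opening: 0.263
```

```bash
python3 look.py m2; python3 meas.py m2
```

```text
[596.15663178 289.10870039 199.83744529] [ 4.e-04 -5.e-04 -1.e+00] [0.948 0.317 0.   ] 22.485921331008193 [-0.08241409  0.20595677 -1.38384383]
scene yellow axis at tcp z [594.2 288.5] tilt mm/100 [-0.3  0.2] z [136. 259.] 1.2
scene cup [595.  285.8] 171 1.3
side yellow axis at tcp z [593.7 289.7] tilt mm/100 [-1.3 -1.3] z [139. 258.] 0.9
side cup [592.9 290.3] 198 1.4
wrist yellow axis at tcp z [595.4 289. ] tilt mm/100 [ 0.1 -1. ] z [145. 257.] 0.9
wrist cup [595.1 289.3] 1193 1.3
```

View pics/m2.png

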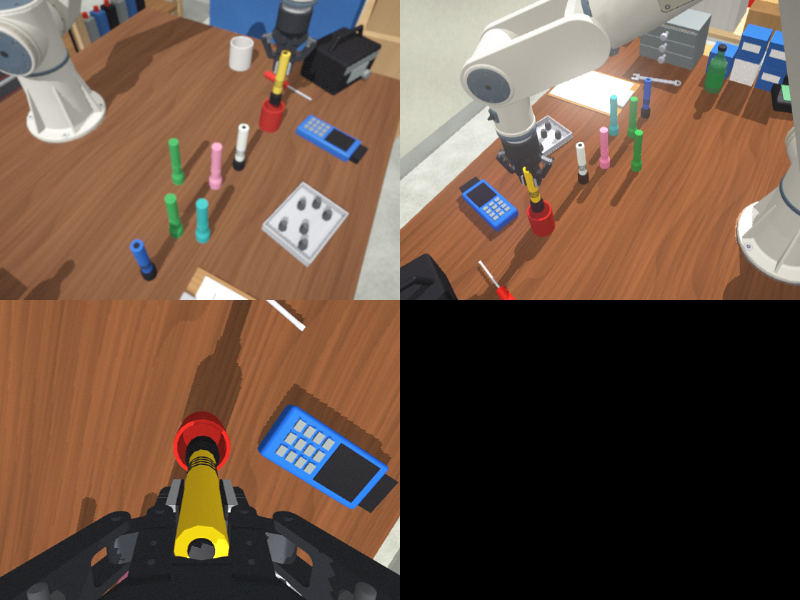

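The head is centred over the cup's mouth in all three tiles: wrist (202,447), side (540,208), scene (272,112). The foot is at about 98. Lowering to a few mm above the floor.

step_arm(rows=[[0,0,-15,0,0,0,15],[0,0,-30,0,0,0,15],[0,0,-45,0,0,0,15],[0,0,-60,0,0,0,15],[0,0,-72,0,0,0,15],[0,0,-82,0,0,0,15],[0,0,-86,0,0,0,15],[0,0,-86,0,0,0,15]])

```text
clock: 9.55
eef_pos: [596.0, 289.1, 113.7]
tcp_rot: [-1.409, 1.57, -1.086]
contact_force: [0.5, 0.4, -1.1]
opening: 0.268
```

step_arm(rows=[[0,0,-1,0,0,0,15],[0,0,-2,0,0,0,15],[0,0,-3,0,0,0,15],[0,0,-4,0,0,0,15],[0,0,-5,0,0,0,15],[0,0,-5,0,0,0,15],[0,0,-5.5,0,0,0,15],[0,0,-5.5,0,0,0,15]])

```text
clock: 10.55
eef_pos: [596.0, 289.0, 108.2]
tcp_rot: [-1.516, 1.57, -1.193]
contact_force: [0.2, 1.0, -3.1]
opening: 0.269
```

step_arm(rows=[[0,0,-0.5,0,0,0,15],[0,0,-0.5,0,0,0,15],[0,0,-1,0,0,0,15],[0,0,-1,0,0,0,15],[0,0,-1.5,0,0,0,15],[0,0,-1.5,0,0,0,15],[0,0,-1.5,0,0,0,15],[0,0,-1.5,0,0,0,15]])

```text
clock: 11.55
eef_pos: [596.4, 289.2, 107.6]
tcp_rot: [-0.482, 1.57, -0.16]
contact_force: [-1.3, -0.1, 9.1]
opening: 0.266
```

The force rose from -3 to +9 N at TCP z 107.6, where I expected the floor (about 107). So the torch is seated. A quick look before release.

```bash
python3 look.py m3; python3 meas.py m3
```

```text
[596.35743305 289.23122089 107.58328085] [ 1.1e-03 -2.0e-04 -1.0e+00] [0.948 0.317 0.001] 22.732637535227745 [-1.33967991 -0.05361848  9.1204377 ]
scene yellow axis at tcp z [594.1 288.6] tilt mm/100 [0.2 0.3] z [ 74. 167.] 1.3
scene cup [594.9 285.6] 139 1.2
side yellow axis at tcp z [593.8 289.8] tilt mm/100 [-1.6 -1.3] z [ 63. 165.] 1.0
side cup [592.9 290.4] 181 1.3
wrist yellow axis at tcp z [595.5 289.1] tilt mm/100 [ 0.4 -0.9] z [ 53. 164.] 0.9
wrist cup [595.3 289.3] 1965 1.3
```

View pics/m3.png

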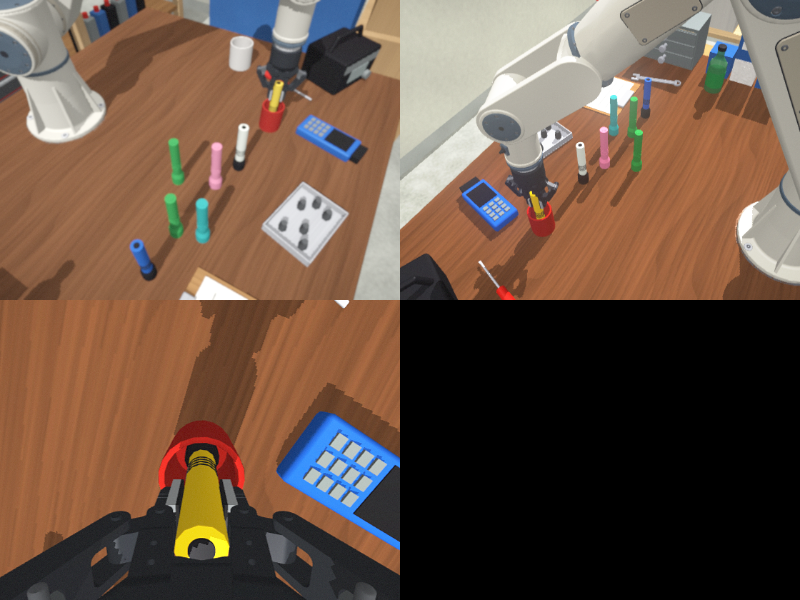

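The torch is in the cup, its top at 164–167 (expected 165), and the cup has not moved. Opening slowly, then retreating straight up.

step_arm(rows=[[0,0,0,0,0,0,26],[0,0,0,0,0,0,30],[0,0,0,0,0,0,36],[0,0,0,0,0,0,44],[0,0,0,0,0,0,54],[0,0,0,0,0,0,65],[0,0,0,0,0,0,75],[0,0,0,0,0,0,75]])

```text
clock: 12.7
eef_pos: [596.4, 289.2, 107.6]
tcp_rot: [-0.489, 1.57, -0.167]
contact_force: [0.6, 0.4, 0.4]
opening: 0.881
```

step_arm(rows=[[0,0,8,0,0,0,75],[0,0,20,0,0,0,75],[0,0,40,0,0,0,75],[0,0,65,0,0,0,75],[0,0,90,0,0,0,75],[0,0,120,0,0,0,75],[0,0,150,0,0,0,75],[0,0,170,0,0,0,75]])

```text
clock: 13.7
eef_pos: [596.9, 289.4, 280.7]
tcp_rot: [-0.037, 1.567, 0.286]
contact_force: [-0.0, 0.9, 0.2]
opening: 0.879
```

```bash
python3 look.py m4; python3 meas.py m4
```

```text
[596.87996747 289.44419129 280.71596683] [ 0.0038  0.0011 -1.    ] [0.948 0.317 0.004] 75.07877489392793 [-0.01380844  0.86577649  0.1886954 ]
scene yellow axis at tcp z [594.4 289.7] tilt mm/100 [-0.2  0.5] z [ 74. 166.] 1.3
scene cup [595.2 285.4] 155 1.2
side yellow axis at tcp z [595.3 289.7] tilt mm/100 [ 0.3 -0.3] z [ 63. 165.] 1.1
side cup [592.7 290.7] 237 1.3
wrist yellow axis at tcp z [595.9 288.8] tilt mm/100 [ 0.6 -0. ] z [ 49. 165.] 1.8
wrist cup [593.9 288.7] 724 1.3
```

View pics/m4.png

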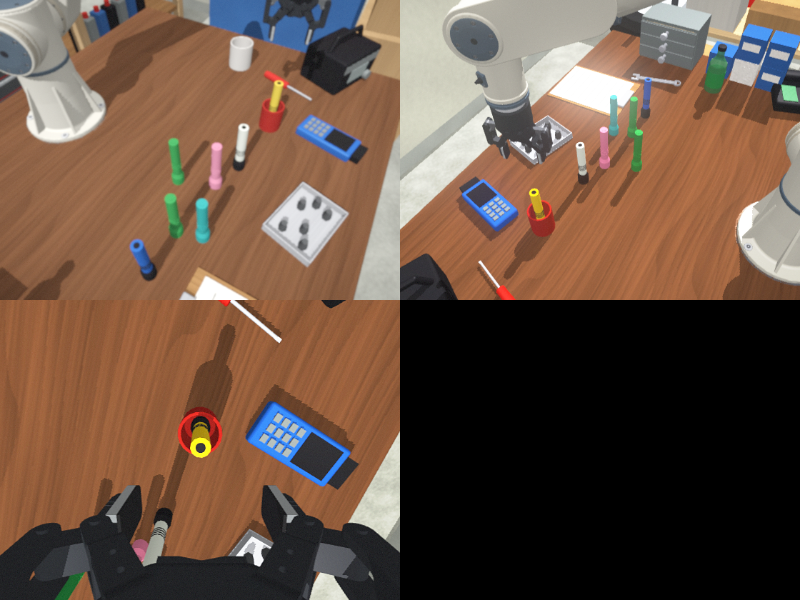

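The torch stands upright and centred in the cup: wrist (200,445), side (540,210), scene (272,105). Its tilt is under 1 mm per 100 mm. The cup and all the other torches are where they were, and the gripper is clear.

```bash
python3 -c "
from rig import order; print(order.sign_off())"
```

```text
the job is handed in; nothing more can be done
None
```

I gripped the yellow torch 40 mm above its centre, with the jaws turned to pass between the look-alikes. I lifted it over the row, lowered it onto the cup floor, released it and backed off straight up. The job is handed in; no verdict was reported.

- **Set down before release:** the vertical force rose from -3 to +9 N at the expected floor height.
- **Last check:** the torch's top was at 165–166 mm (165 expected) and its tilt was under 1 mm per 100 mm. The cup had not moved and stood upright. The blue and white torches and the look-alikes were standing in place by eye; I didn't re-measure them.
- **Disagreement:** the scene and side cameras differed by about 5 mm on the cup's y position. The wrist view fell between them, and the fit had 8 mm of clearance.

The clock stood at about 14 s at the last check, well inside the 42 s limit.

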